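# Open the latched gate of a docking bay and push the avionics unit home

### The job

The avionics unit in the docking bay has not been pushed fully in. Press the yellow thumb dish down until you feel the latch bar come up against the hood of its catch, keep it there while you draw the bar out, swing the black gate wide open (to about a right angle) without forcing anything, and only then slide the unit fully home against the backplate. Leave the gate standing open and leave the meter, the screwdriver and the metal cap alone.

Things in the scene. Friction and masses are not known exactly. Their poses are not given: they have to be found in the camera images.
- bay: Fixed docking bay: a tray (floor 12 mm above the table), open above. Origin on the table under the middle of the doorway; x points into the bay (the unit is pushed that way), y to the hinge post, z up. Doorway 190 mm between white posts 130 mm high. Two white guide rails (52 mm high) keep the unit on the bay's x axis. The backplate's front is at x = 235 mm, its top 102 mm high.
- gate_hinge (a point): Point on the vertical hinge axis of the gate, at the height of the gate's top edge (125 mm above the table), at bay x = 0, y = +100 mm. It does not move.
- gate (a joint): Swing of the gate in rad: 0 shut, 1.57 at a right angle, stop at 1.75. It opens outwards (free edge to the bay's -x side), clockwise seen from above. Slightly stiff (about 0.06 N m), so it stays where it is left. With the bar in the catch it has about 0.01 rad of play; the bar has passed the catch once the gate is 0.12 rad open.
- gate_panel: Black gate panel, 185 mm wide, 12 mm thick, from 20 to 125 mm above the table. Origin on the hinge axis at table height; x is normal to the panel (the bay's x when shut), the panel lies along -y.
- latch (a joint): Tilt of the gravity latch on the gate's outer face, in rad: 0 with its steel bar (12 mm high) level in the catch, own stop at 0.55. It turns on a pin 145 mm from the hinge, 112 mm above the table. Pressing the thumb dish (about 0.5 to 2 N) lifts the bar; let go, it falls back by its own weight.
- catch (a point): Catch on the front of the post by the gate's free edge (this point: 84 mm above the table). A lip in front of the bar holds the gate, a hood above stops the bar; it gets out between them. The catch's height differs by up to 20 mm and is not given: the bar clears the lip at 0.07 to 0.41 rad and meets the hood (hard) 0.06 to 0.12 rad later. Feel for the hood, then pull.
- thumb: Yellow thumb dish of the latch: a channel, floor 44 mm along the gate (y), 34 mm wide inside (x), lips 10 mm high on the outer and inner sides, open ends. Origin: centre of the floor's top face; at rest 114 mm above the table, 95 mm from the hinge along the gate, 32 mm outside the gate's mid-plane; 50 mm from the pin, so it sinks and tilts as pressed. A fingertip in it can pull the gate by the outer lip.
- unit_c (a point): Centre of the avionics unit: a dark box with a blue front, 130 mm long (bay x), 120 wide, 85 high, 0.6 to 1 kg, on the tray between the guide rails (3 mm free each side). It starts 22 to 50 mm short of home; home against the backplate, its centre is at bay x = 170 mm. Its flat front is 65 mm before the centre. Only friction resists the push (2 to 14 N).
- meter: Yellow hand-held meter, 80 x 150 x 35 mm, lying on the table in front of the bay, beyond the swing of the gate. Leave it alone. Origin under its centre.
- driver: Screwdriver, 190 mm long, lying on the table in front of the bay, beyond the swing of the gate. Leave it alone.
- cap: Metal connector cap, 40 mm across, 26 mm high, standing on the table beside the catch post. Leave it alone. Origin under its centre.
There are look-alikes about, which are no part of the job. Of the things like the part that bears unit_c, leave any that is green, orange or white; of the rest the larger one is meant.

How it is judged:
On the way, in this order (a step that is already met when the one before it is completed fails the run):
1. the latch bar is lifted while the gate is still shut (value of joint latch above 0.055 rad and value of joint gate below 0.05 rad), for 0.05 s.
2. the gate is swung wide open (value of joint gate above 1.25 rad), for 0.1 s.
3. the unit is pushed home (x of unit_c in the frame of bay above 0.166 m), for 0.2 s.
At the end, for the whole second after the job is handed in: The gate stands open by at least 1.25 rad (72 degrees) and still, the latch has been let go (below 0.05 rad), and the unit stands flat on the tray with its centre within 4 mm of home (value of joint gate above 1.25 rad and x of unit_c in the frame of bay above 0.166 m and z of unit_c in the frame of bay below 0.058 m and angle between unit_c's own z axis and vertical below 0.05 rad and value of joint latch below 0.05 rad and not (velocity of joint gate above 0.05 rad/s) and not (velocity of joint gate below -0.05 rad/s)); the robot touches nothing.
It fails at once if the thumb dish or the gate was forced (more than 30 N) (contact force between the fingers and gate above 30 N).
It fails at once if a bystander (meter, screwdriver or cap) was moved by more than 20 mm (distance of any of meter, driver, cap from where it was at the start of the episode above 0.02 m).
It also fails if it takes over 48 s, if anything falls off the work surface, if the arm or the gripper's body presses on something with over 40 N, if the wrist force passes 120 N, or if a joint passes its speed limit or range.

### The arm

A 7-joint arm with a two-finger parallel gripper is mounted at the origin on the work surface. World frame = base frame: x ahead of the robot, y to its left, z up, the work surface at z = 0. Lengths are in m, angles in rad, forces in N, time in s.
With the tool pointing down it reaches from about 0.35 to 0.9 m from the base axis. Payload 19.9 kg.
Tool frame: the origin (TCP) lies between the finger pads; the fingertips stand 19 mm ahead of it and the grasp point (between the pads) is the TCP; z points along the fingers, y is the line along which they close (so a half turn about z gives the same grasp; the last joint's range is limited). The gripper opens to 94 mm and grips with 3 to 60 N. Pads are 16 mm wide; open, the fingers measure 119 mm over their backs; the gripper's body (75 mm by 177 mm) begins 78 mm behind the grasp point.
Start: joints at [1.125, 0.417, -0.01, 1.614, 0.005, 1.111, -0.053], TCP at [0.246, -0.575, 0.224] pointing down, gripper open.
Joint ranges: [-2.81, 2.81], [-0.39, 2.02], [-1.27, 1.25], [0.06, 2.57], [-1.19, 4.33], [0.19, 2], [-2.82, 2.82]. Speed limits (rad/s): [1.89, 1.89, 2.39, 2.39, 3.01, 3.01, 3.01].

### API

Orientations are given as a 3x3 rotation matrix whose columns are the frame's x, y, z axes.
In Python, from rig import robot gives the robot as it stands. Calls block until the motion is done:
- robot.move_ptp(position, orientation): joint-space move of the TCP to a pose.
- robot.move_linear(position, velocity=0.15, frame=None, threshold=None): straight line of the TCP; frame=None keeps the orientation; velocity is the mean speed in m/s. With threshold (N) it stops when the force on the tool has changed by that much, and returns True; else False.
- robot.goto_joints(angles): joint-space move.
- robot.gripper_to(opening): finger opening in m; the grip force is fixed at half the most; returns when the fingers have stopped.
- robot.pause(seconds).
- robot.ik(position, orientation): joint angles nearest the present ones, or None.
- robot.get_state(): the state.
- robot.grab_frame(name): name is "scene" or "top" or "wrist"; returns the picture (400x640x3 uint8, red, green, blue); there is no depth.
- robot.camera_info(name): a dict with "fx", "fy", "cx", "cy" (pixels), "dist" ([k1, k2, p1, p2, k3] as OpenCV has them; the pictures are not rectified), "rvec" (rotation vector, rad) and "tvec" (3), from world to camera coordinates, as OpenCV has them. Camera axes: x right, y down, z forward; pixel columns grow to the right and rows downward; lengths in m; the calibration is good to about 2 mm. A picture is of the moment at which its call begins: read the wrist's pose just before it. camera_info takes no time and is no camera call; for the wrist camera it gives the pose at the moment of the call.
A pose or a line that the arm cannot do raises robot.PlanningError and nothing moves.
- robot.sign_off(): hands the job in, once; it reports no verdict.
The state is a dict: "time": time; "qpos": joint angles; "joint_vel": joint speeds; "effort": joint torques, N m; "ee_pos": TCP position; "tool_rot": TCP orientation; "force": force on the tool from outside, world axes, zero at the start; "moment": the same for the moment, N m; "opening": finger opening in m.
Only numpy, scipy, OpenCV 4.12 (cv2) and the standard library are available. Lean on these libraries where they do the work, as an engineer would, in place of code of your own. Each camera call takes 0.05 s, during which the arm holds its last target. There are 200 camera calls.

## Working session

There is one attempt and no reset: what is moved stays moved. The work goes in short steps, each a Python script; the robot and the scene stay as the last script left them, time stands still between calls to the robot, and variables do not carry over. Pictures are saved under pics/ and viewed, on a budget of 10 in all, crops included, one or two more only if the job needs it, and the job is handed in when it is done.

```bash
ls; mkdir -p pics; python3 - <<'E'
from rig import robot
import cv2
for n in("scene","top"):
    cv2.imwrite(f"pics/{n}0.png",robot.grab_frame(n)[:,:,::-1])
    print(n,robot.camera_info(n))
s=robot.get_state();print(s["time"],s["force"],s["ee_pos"],s["tool_rot"],s["opening"])
E
```

```text
pics
scene {'fx': 431.43141841060776, 'fy': 431.43141841060776, 'cx': 315.4148150917746, 'cy': 199.99107297285937, 'dist': array([-0.06508305,  0.        ,  0.        ,  0.        ,  0.        ]), 'rvec': array([ 1.93560396,  1.83683036, -0.53224607]), 'tvec': array([ 0.00917225, -0.42342216,  1.82405019])}
top {'fx': 439.7797281849976, 'fy': 439.7797281849976, 'cx': 325.35309869837835, 'cy': 206.89986819084433, 'dist': array([0.00770426, 0.        , 0.        , 0.        , 0.        ]), 'rvec': array([ 2.16808731, -2.11697769,  0.1622789 ]), 'tvec': array([-0.03274219,  0.58160645,  1.22666131])}
0.1 [-0.05136905 -0.16457206  0.19668045] [ 0.24545532 -0.5744518   0.22391865] [[ 9.19560560e-01  3.92948000e-01 -4.95852280e-04]
 [ 3.92948302e-01 -9.19560103e-01  9.21505719e-04]
 [-9.38621441e-05 -1.04222463e-03 -9.99999452e-01]] 0.0941452220112263
```

View pics/top0.png

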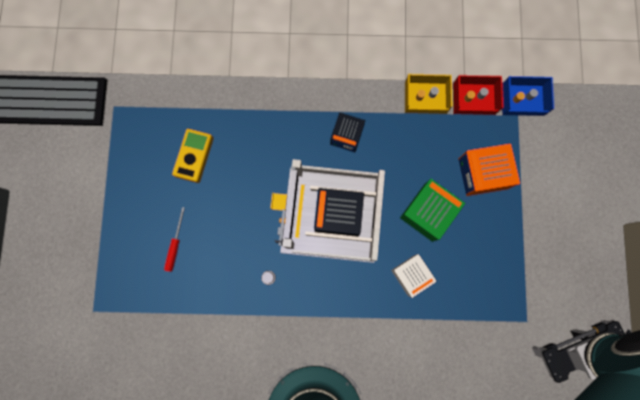

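View pics/scene0.png

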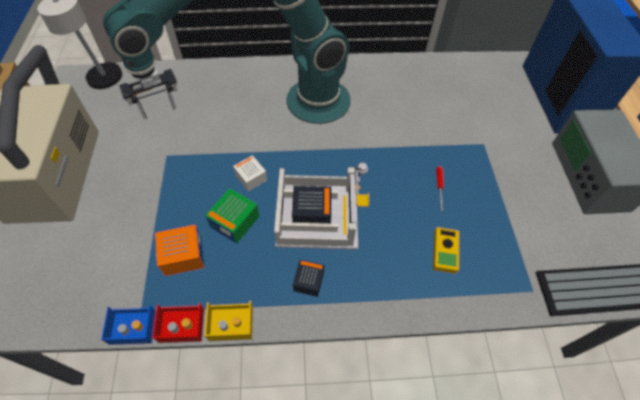

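The top view shows the bay at about (335,212) with its doorway on the left. The hinge post is at (296,163), the catch post at (288,243), and the thumb dish at (278,201). The unit is at (340,212), the cap at (267,278), the meter at (192,155) and the driver at (174,240). I'll zoom in for the picks.

```bash
python3 - <<'E'
import cv2
im=cv2.imread("pics/top0.png")[150:270,255:395]
cv2.imwrite("pics/topz.png",cv2.resize(im,None,fx=5,fy=5,interpolation=cv2.INTER_CUBIC)[:600])
E
```

```text
(no output)
```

View pics/topz.png

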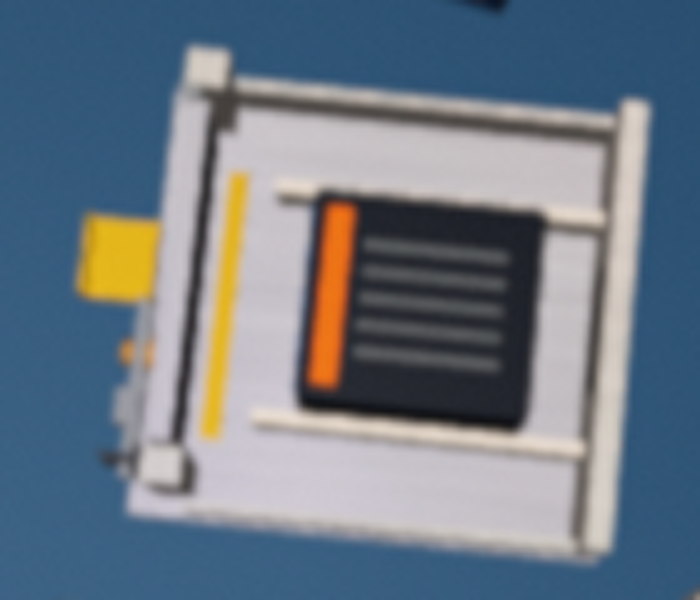

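The crop (5x, offset 255,150) shows these points:
- Post tops at (208,68) and (162,464).
- Top front edge of the backplate from (620,100) to (583,548).
- Corners of the unit top at (318,192), (545,212), (525,430) and (300,408).
- Dish at about (118,258).

I'll work out the bay pose from these.

```bash
cat > h.py <<'E'
import numpy as np, cv2
from rig import robot
def unproj(n,uv,z,info=None):
    c=info or robot.camera_info(n)
    K=np.array([[c["fx"],0,c["cx"]],[0,c["fy"],c["cy"]],[0,0,1]])
    p=cv2.undistortPoints(np.array(uv,float).reshape(-1,1,2),K,c["dist"]).reshape(-1,2)
    R=cv2.Rodrigues(c["rvec"])[0]; o=-R.T@c["tvec"]
    d=np.c_[p,np.ones(len(p))]@R
    t=(np.broadcast_to(z,len(p))-o[2])/d[:,2]
    return o+d*t[:,None]
def proj(n,P,info=None):
    c=info or robot.camera_info(n)
    K=np.array([[c["fx"],0,c["cx"]],[0,c["fy"],c["cy"]],[0,0,1]])
    return cv2.projectPoints(np.array(P,float).reshape(-1,1,3),c["rvec"],c["tvec"],K,c["dist"])[0].reshape(-1,2)
E
python3 - <<'E'
from h import *
z=lambda a:np.array(a)/5+[255,150]-0.4
posts=unproj("top",z([(208,68),(162,464)]),.13)
bp=unproj("top",z([(620,100),(583,548)]),.102)
u=unproj("top",z([(318,192),(545,212),(525,430),(300,408)]),.097)
th=unproj("top",z([(118,258)]),.118)
thc=unproj("top",z([(88,213),(80,293),(150,300),(157,220)]),.122)
np.set_printoptions(precision=4,suppress=True)
print(posts,np.linalg.norm(posts[0]-posts[1]));print(bp,np.linalg.norm(bp[0]-bp[1]))
print(u,np.linalg.norm(np.roll(u,-1,0)-u,axis=1))
dx=lambda v:v/np.linalg.norm(v)
e=[posts[0]-posts[1],bp[0]-bp[1],u[0]-u[3],u[1]-u[2]]
print("y dir ang",[np.arctan2(v[1],v[0]) for v in e],"x dir",[np.arctan2(v[1],v[0])+np.pi/2 for v in(u[1]-u[0],u[2]-u[3])])
a=np.mean([np.arctan2(v[1],v[0]) for v in e]);Y=np.array([np.cos(a),np.sin(a),0]);X=np.array([Y[1],-Y[0],0])
mid=bp.mean(0);uc=u.mean(0)
x0=mid@X-.235
for nm,P in(("posts",posts),("unit",u),("uc",[uc]),("thumb",th),("thc",thc)):
    for p in np.atleast_2d(P): print(nm,p@X-x0,p@Y-uc@Y,p@Y-mid@Y,p@Y-posts.mean(0)@Y)
print(a,x0*X+uc@Y*Y)
E
```

```text
[[0.688  0.0635 0.13  ]
 [0.4712 0.0806 0.13  ]] 0.21742707063026293
[[ 0.6823 -0.1651  0.102 ]
 [ 0.4332 -0.1465  0.102 ]] 0.24981421622427707
[[ 0.6269  0.0022  0.097 ]
 [ 0.6186 -0.1244  0.097 ]
 [ 0.4969 -0.1147  0.097 ]
 [ 0.506   0.0089  0.097 ]] [0.1269 0.1222 0.124  0.1211]
y dir ang [np.float64(-0.07899844276680196), np.float64(-0.07481909503499558), np.float64(-0.05549003171333913), np.float64(-0.07926364624814845)] x dir [np.float64(-0.06542296326515973), np.float64(-0.07382228401507573)]
posts 0.0069042490492277064 0.11686785930185162 0.11409875001691705 0.10871098056881423
posts 0.005413659258292611 -0.10055410183577695 -0.10332321112071152 -0.10871098056881434
unit 0.07240768879101858 0.06038639947255153 0.057617290187616965 0.052229520739514146
unit 0.19926006369047516 0.061238840052252885 0.05846973076731832 0.0530819613192155
unit 0.1983901985158023 -0.060916718869809316 -0.06368582815474388 -0.0690735976028467
unit 0.07442444134237992 -0.06070852065499499 -0.06347762993992956 -0.06886539938803238
uc 0.136120598084919 0.0 -0.0027691092849345678 -0.008156878733037387
thumb -0.03175306138511004 0.009395036119375977 0.006625926834441409 0.0012381573863385897
thc -0.05029923599296511 0.03189804959601639 0.02912894031108182 0.023741170862979
thc -0.04959581444318388 -0.01229666614062197 -0.015065775425556538 -0.020453544873659357
thc -0.01144619351454794 -0.012468637636498303 -0.015237746921432871 -0.02062551636953569
thc -0.012478428027820496 0.03165601756381875 0.028886908278884182 0.023499138830781363
-0.07214280394082127 [0.5719 0.0788 0.    ]
```

The sizes agree: unit 0.127 x 0.122, bay yaw about -0.075, dish at bay (-0.032, 0.005), unit about 34 mm short. I'll close the fingers, hover over the dish and check from near.

```bash
cat >> h.py <<'E'
a=-0.075; O=np.array([.5759,.0785,0])
Y=np.array([np.cos(a),np.sin(a),0]);X=np.array([Y[1],-Y[0],0]);Z=np.array([0,0,1.])
def W(x,y,z): return O+x*X+y*Y+z*Z          # bay -> world
def B(p): d=np.asarray(p)-O; return np.array([d@X,d@Y,d[2]])
def Rg(q):   # tool frame, y along gate normal (bay X at q=0), gate open by q (clockwise)
    c,s=np.cos(q),np.sin(q); yx=c*X-s*Y
    return np.c_[np.cross(yx,-Z),yx,-Z]
def gp(q,x,y,z):  # point in gate frame, hinge at bay (0,.1)
    c,s=np.cos(q),np.sin(q); return W(c*x+s*y,.1-s*x+c*y,z)
E
python3 - <<'E'
from h import *
robot.gripper_to(0.0)
robot.move_ptp(W(-.032,.005,.27),Rg(0))
s=robot.get_state();np.set_printoptions(precision=4,suppress=True)
c=robot.camera_info("wrist");im=robot.grab_frame("wrist")
cv2.imwrite("pics/w1.png",im[:,:,::-1]);np.save("w1.npy",c,allow_pickle=True)
print(s["time"],B(s["ee_pos"]),s["force"],s["qpos"],s["opening"])
print([robot.ik(gp(q,-.035,-.098,.12),Rg(q)) for q in(.8,1.6)])
print(proj("wrist",[W(-.032,.005,.114),W(0,.1,.125),W(0,-.1,.13),W(.07,0,.097)],c))
E
```

```text
4.2167 [-0.0312  0.0052  0.2699] [ 0.7089 -0.1406  0.497 ] [ 0.2572  0.3878 -0.6441  1.625   0.2453  1.2111 -2.0849] 0.0005356101846731325
[array([-0.297 ,  0.587 , -0.0103,  1.6016,  0.007 ,  0.953 , -2.7554]), array([ 0.321 ,  0.9881, -1.0898,  1.3441,  0.8712,  1.3153,  2.2548])]
[[324.8652 193.0816]
 [358.3584  98.5723]
 [353.9536 288.8609]
 [415.8408 193.7758]]
```

View pics/w1.png

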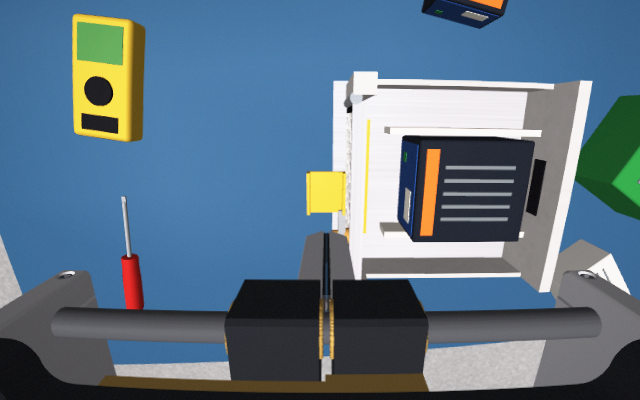

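The dish is at (326,192) against a prediction of (325,193), so the pose is good to about 1 mm. I'll turn the hand half round to keep joint 7 in range, then press.

```bash
sed -i 's/yx=c\*X-s\*Y/yx=-(c*X-s*Y)/' h.py; python3 - <<'E'
from h import *
np.set_printoptions(precision=4,suppress=True)
robot.move_ptp(W(-.032,.004,.20),Rg(0))
print(robot.get_state()["qpos"],[robot.ik(gp(q,-.035,-.098,.12),Rg(q)) for q in(.5,1.,1.6)])
robot.move_linear(W(-.032,.004,.145),velocity=.1)
robot.pause(.2)
s=robot.get_state();print(B(s["ee_pos"]),s["force"])
hit=robot.move_linear(W(-.032,.002,.100),velocity=.015,threshold=4.5)
s=robot.get_state();print(hit,s["time"],B(s["ee_pos"]),s["force"])
robot.pause(.1);s=robot.get_state();print(B(s["ee_pos"]),s["force"])
E
```

```text
[ 0.5946  0.7006 -1.2184  1.6954  0.6917  1.2496  0.7117] [array([ 0.3807,  0.7679, -0.999 ,  1.6604,  0.7076,  1.1166,  0.1764]), array([ 0.2494,  0.7879, -0.8626,  1.5208,  0.6371,  1.1315, -0.2487]), array([ 0.1556,  0.8292, -0.7169,  1.3508,  0.5556,  1.1646, -0.7213])]
[-0.0321  0.0042  0.1455] [ 0.4617 -0.4373 -0.359 ]
True 9.3083 [-0.0321  0.0027  0.1203] [-1.0664  0.0319  7.7921]
[-0.0321  0.0027  0.1204] [-0.6226 -0.6354  6.9642]
```

The dish hit a hard stop after sinking about 13 mm (about 0.28 rad, 7 N), well before the latch's own stop, so it is the hood. I'll ease back 0.5 mm and draw the gate out.

```bash
python3 - <<'E'
from h import *
np.set_printoptions(precision=4,suppress=True)
z=.1208
for q in(0.0,.06,.12,.18,.25):
    hit=robot.move_linear(gp(q,-.0365,-.0973,z),velocity=.03,frame=Rg(q),threshold=14)
    s=robot.get_state();print(q,hit,s["time"],B(s["ee_pos"]),s["force"])
    if hit: break
cv2.imwrite("pics/t2.png",cv2.resize(robot.grab_frame("scene")[140:270,250:450,::-1],None,fx=4,fy=4,interpolation=cv2.INTER_CUBIC))
E
```

```text
0.0 False 9.7083 [-0.0367  0.0029  0.1208] [1.4982 0.1974 3.0626]
0.06 False 10.0667 [-0.0424  0.0053  0.1209] [ 1.858  -0.3204  3.175 ]
0.12 False 10.425 [-0.0478  0.0077  0.1207] [0.6967 0.3479 1.7093]
0.18 False 10.7833 [-0.0533  0.0107  0.1208] [0.4536 0.8735 1.454 ]
0.25 False 11.175 [-0.0594  0.0147  0.1208] [0.5315 0.3365 1.4475]
```

View pics/t2.png

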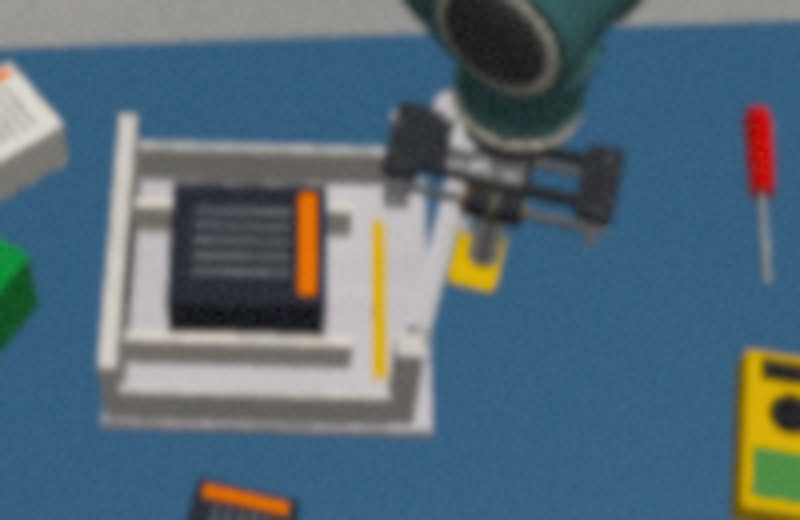

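The gate has come free and follows the finger in the dish: it leans out from (415,330) to (450,190), with low forces. I'll swing it on, then lift off.

```bash
python3 - <<'E'
from h import *
np.set_printoptions(precision=4,suppress=True)
z=.1208
for q in np.append(np.arange(.4,1.5,.15),[1.55,1.6]):
    hit=robot.move_linear(gp(q,-.0365,-.0973,z),velocity=.05,frame=Rg(q),threshold=12)
    if hit: break
s=robot.get_state();print(q,hit,s["time"],B(s["ee_pos"]),s["force"],s["qpos"])
if not hit:
    robot.move_linear(gp(q,-.033,-.0965,z),velocity=.02)   # ease off the lip
    robot.move_linear(gp(q,-.033,-.0955,.145),velocity=.05)
    robot.move_linear(gp(q,-.033,-.0955,.21),velocity=.15)
    s=robot.get_state();print(s["time"],s["force"])
cv2.imwrite("pics/t3.png",cv2.resize(robot.grab_frame("scene")[140:270,250:450,::-1],None,fx=4,fy=4,interpolation=cv2.INTER_CUBIC))
E
```

```text
1.6 False 15.5 [-0.0962  0.1392  0.1208] [ 0.3603 -0.8712  0.5225] [ 0.1657  0.8362 -0.7356  1.3467  0.5708  1.1729 -0.7252]
17.05 [-0.6597 -0.1917 -0.2055]
```

View pics/t3.png

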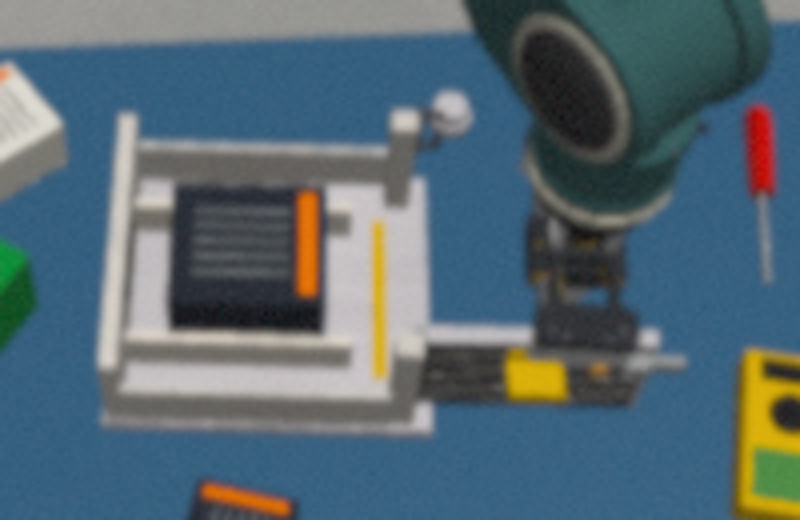

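The gate stands at about a right angle with its bar level again, and the unit is still short of home. I'll push it now, keeping this hand orientation with the tip 50 mm above the table.

```bash
python3 - <<'E'
from h import *
np.set_printoptions(precision=4,suppress=True)
R=Rg(np.pi/2)
robot.move_ptp(W(.03,-.002,.21),R)
robot.move_linear(W(.03,-.002,.069),velocity=.1)
s=robot.get_state();print(s["time"],B(s["ee_pos"]),s["force"])
log=[]
h=robot.move_linear(W(.085,-.002,.069),velocity=.04,threshold=25)
s=robot.get_state();print(h,s["time"],B(s["ee_pos"]),s["force"])
if not h:
    h=robot.move_linear(W(.110,-.002,.069),velocity=.015,threshold=15)
    s=robot.get_state();print(h,s["time"],B(s["ee_pos"]),s["force"])
E
```

```text
19.425 [ 0.03   -0.0017  0.0695] [-0.0207  0.452   0.5771]
False 20.95 [ 0.0851 -0.002   0.069 ] [ 0.6137  0.5223 -0.7036]
True 21.8583 [ 0.0958 -0.0016  0.0691] [0.7003 2.4153 1.3748]
```

```bash
python3 - <<'E'
from h import *
np.set_printoptions(precision=4,suppress=True)
h=robot.move_linear(W(.106,-.002,.069),velocity=.01,threshold=18)
s=robot.get_state();print(h,s["time"],B(s["ee_pos"]),s["force"])
robot.move_linear(W(.06,-.002,.069),velocity=.06)
robot.move_linear(W(.04,-.002,.26),velocity=.15)
robot.move_ptp(W(.04,-.16,.30),Rg(np.pi/2))
c=robot.camera_info("wrist")
cv2.imwrite("pics/w4.png",robot.grab_frame("wrist")[:,:,::-1])
a=robot.grab_frame("top")[150:270,225:385,::-1]
cv2.imwrite("pics/t4.png",cv2.resize(a,None,fx=5,fy=5,interpolation=cv2.INTER_CUBIC))
print(robot.get_state()["time"])
for n in("wrist","top"):
  print(proj(n,[W(.105,-.004,.097),W(.235,.0,.097),W(.235,0,.102),W(.105,-.064,.097),W(.105,.056,.097)],c if n=="wrist" else None))
E
```

```text
True 22.375 [ 0.0957 -0.0019  0.0689] [1.2143 2.3354 0.8691]
25.4
[[448.0182 233.4309]
 [440.1989 320.3446]
 [441.4536 322.601 ]
 [401.387  233.6433]
 [493.6284 233.1306]]
[[327.7765 210.5754]
 [374.7665 213.753 ]
 [374.9715 213.507 ]
 [325.6393 232.1143]
 [329.8823 189.3538]]
```

View pics/t4.png

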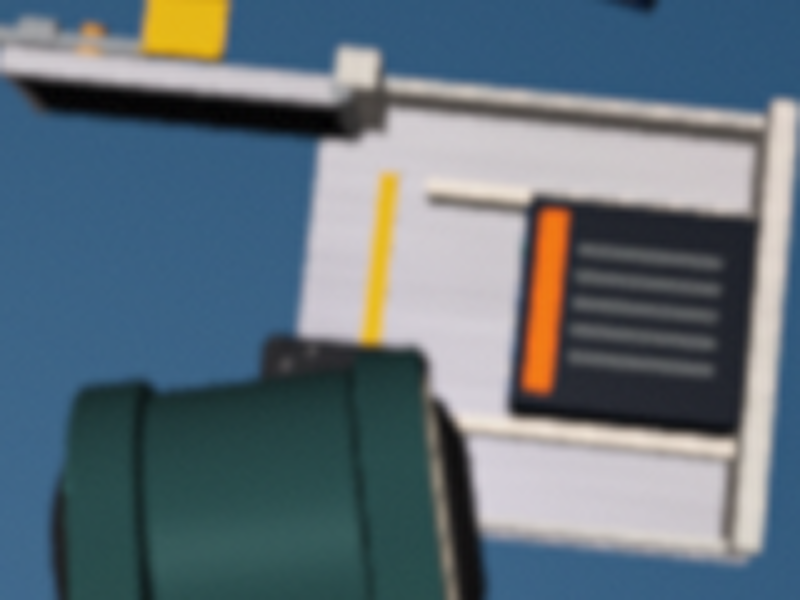

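View pics/w4.png

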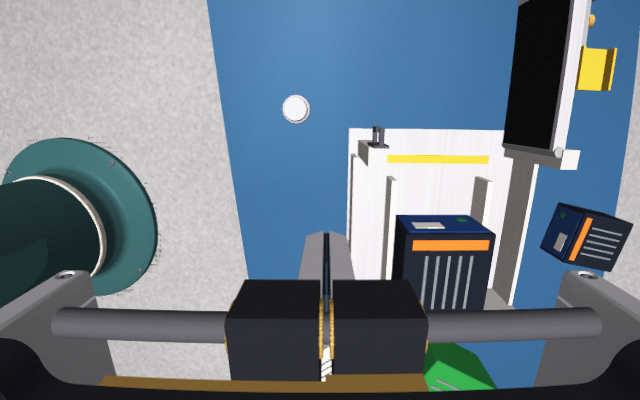

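The top view shows the back edge of the unit (755,220) flush with the backplate, where there was a gap before. The gate is at about a right angle, and the cap stands where it was. The second push stopped hard at the same place, so I'm handing in.

```bash
python3 - <<'E'
from h import *
robot.pause(.2);s=robot.get_state();print(s["time"],s["force"]);print(robot.sign_off())
E
```

```text
25.6 [0.20301153 0.15342703 0.17366484]
the job is handed in; nothing more can be done
None
```

The job is done and handed in at 25.6 s of the 48 s allowed; the rig reported no verdict.

- **Latch:** I pressed the dish until it hit a hard stop after about 13 mm (about 0.28 rad, roughly 7 N read at the tool). That is well short of the latch's own stop, so I took it as the hood. I then eased back 0.5 mm and drew the bar out with only a few newtons.
- **Gate:** I swung it to about a right angle by the dish and lifted the finger off. The scene view after that showed the bar back level, and the last top view shows the gate still open.
- **Unit:** I pushed it home. Two pushes, the second stopping at an 18 N force change, ended at the same place to 0.1 mm. In the last top view the unit is flush with the backplate.
- **Left alone:** The cap stands upright beside the catch post in the last wrist picture. The meter and screwdriver were last seen while the gate was open, before the push, and the arm did not go near them after that.
- **Small disagreement:** The force read right after each push was only about 2 N, because the arm had already eased off. The hand also stopped about 1 mm before the position I had calculated for home. Both are within the accuracy of the calibration.

At hand-in the robot was clear of everything, with a tool force of about 0.3 N. I viewed 8 of the 10 pictures.

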